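# Reset the door stay of a glassware drying cabinet

### The arm

A 6-joint arm with a two-finger parallel gripper is mounted at the origin on the work surface. World frame = base frame: x ahead of the robot, y to its left, z up, the work surface at z = 0. Lengths are in m, angles in degrees, forces in N, time in s.
With the tool pointing down it reaches from about 0.35 to 0.875 m from the base axis. Payload 4.2 kg.
Tool frame: the origin (TCP) lies on the centre line of the jaws, within the pads' length; the fingertips stand 19 mm ahead of it and the grasp point (between the pads) is the TCP; z points along the fingers, y is the line along which they close (so a half turn about z gives the same grasp; the last joint's range is limited). The gripper opens to 87 mm and grips with 3 to 60 N. Pads are 19 mm wide; open, the fingers measure 117 mm over their backs; the gripper's body (75 mm by 190 mm) begins 51 mm behind the grasp point.
Start: joints at [85.577, 22.042, 0.453, 0, -68.411, -14.817], TCP at [0.206, 0.59, 0.242] pointing down, gripper open.
Joint ranges: [-179.83, 179.83], [-69.29, 118.12], [-61.27, 80.66], [-181.25, 117.63], [-171.15, -9.14], [-177.46, 177.46]. Speed limits (degrees/s): [159.86, 159.86, 180, 180, 180, 180].

### API

Orientations are given as a 3x3 rotation matrix whose columns are the frame's x, y, z axes.
In Python, from station import sense, capture, finish_job, search_frame, masks_of gives the robot as it stands.
- The arm moves only by the tool drive_tool, never from a script. Its argument "rows" is a list of rows, each a list of 7 numbers: the opening in per cent of the stroke, from 0 (shut) to 100 (fully open), then the shift along the world's x, y, z in mm, then the turn, a rotation vector about the world's x, y, z in rad. In form: [[fingers, dx, dy, dz, wx, wy, wz], ...]. A call has 1 to 5 rows; each row shifts and turns the commanded pose from where the row before left it; what a row does not reach is not made up. A row lasts 1/12 s, in which the tool goes at most 41.7 mm and 7.16 degrees, less where a joint would pass 70% of its speed; a pose out of reach is approached as far as the arm can. A call is refused whole if a number of a shift passes 41.7 or a number of a turn 0.125, either way. A call with a gripper value outside its range is refused whole. The fingers move at their own pace and stop on an object; the grip force is fixed at half the most. Time passes only in rows, so rows that do not move let the fingers close. It gives the time, the measured TCP pose, the force, the opening and the grip force at its end, in the units of the state.
- sense(): the state, without advancing time (a new reading comes with each control period).
- capture(name): name is "side" or "top" or "wrist"; returns a dict with "frame" (480x640x3 uint8, red, green, blue), "z_map" (480x640 float32, m along the optical axis (not along the pixel's ray), 0 where there is no reading), "fx", "fy", "cx", "cy" (pixels), "R" (3x3) and "t" (3): a world point X has camera coordinates R X + t; the wrist camera has in their place "T_tool_cam" (4x4, takes a point from camera to tool coordinates, whose origin is the TCP and whose axes are the flange's). Camera axes: x right, y down, z forward; pixel columns grow to the right and rows downward; lengths in m; the calibration is good to about 2 mm. A picture is of the moment at which its call begins: read the wrist's pose just before it.
- finish_job(): hands the job in; it is judged then, once.
Trained networks look in a picture, given as the dict that the camera call returned (one of the last four; its "shot" number tells which), for a name from the list of things; names that differ only in an ending like _2 or _b are one class to them, and where a whole thing is asked for, a point or a joint stands for the part that bears it (a point fixed in the world has none). Each returns a list of dicts, best first, with "p" (0 to 1); they miss things now and then, are a little off and sometimes report something else, mostly with a low value. They report only what shows in the picture. A call takes as long as a camera call.
- search_frame(label, picture): "xy" ([column, row] in pixels, amid what is visible of it).
- masks_of(label, picture): "region" (480x640 bool, what is visible of it) and "xy" ([column, row] in pixels, amid what is visible of it).
The state is a dict: "time_s": time; "joints": joint angles; "joint_velocities": joint speeds; "effort": joint torques, N m; "tcp_pos": TCP position; "ee_rot": TCP orientation; "wrist_force": force on the tool from outside, world axes, zero at the start; "moment": the same for the moment, N m; "gripper_width": opening from 0.0 (shut) to 1.0 (fully open); "gripper_force": force on a finger pad.
Only numpy, scipy, OpenCV 4.12 (cv2) and the standard library are available. Lean on these libraries where they do the work, as an engineer would, in place of code of your own. Each camera call takes 0.05 s, during which the arm holds its last target. There are 200 camera calls.

### The job

Prop the drying cabinet's door wide open: lift the stay bar on the roof off its pin, swing the door out with it, and drop the stay's end hole (the small hole nearest the black knob) over the pin so that the bar lies fully down and level, then let go. The pin is not exactly where its plate says, so feel for it and do not lean hard on it, and leave the cups and the matchbox where they are.

Things in the scene. Friction and masses are not known exactly. Their poses are not given: they have to be found in the camera images.
- cabinet: White sheet-metal drying cabinet fixed on the bench, 240 deep (x) x 400 wide (y) x 150 mm high, turned by up to 0.35 rad. Origin: centre of the underside. Its x points from the glazed front (x = -120 mm) to the back, y to the left seen from the robot, z up. The door's upright hinge axis is at x = -120, y = +120 mm in this frame; the flat roof is at z = 150 mm.
- door (a joint): Opening angle of the glazed aluminium-framed door in the front, 240 mm wide, rad: 0 shut, grows as its free (right-hand) edge swings out towards the robot, stop at 1.0. A weak spring (about 0.12 N m per rad) draws it shut. With the stay's end hole on the pin it stands at about 0.55 to 0.67.
- pivot (a point): Where the stay is joined to the door's top rail, on the level axis about which it lifts; 162 mm above the bench. In the cabinet's frame with the door shut: x = -128, y = 0 mm, so 120.3 mm from the door's hinge axis, about which it moves with the door. Here the stay also swivels freely left and right.
- stay: Flat bare steel bar 190 x 30 x 4 mm, about 0.14 kg, lying level over the roof. Origin at the pivot, mid thickness; x runs along the bar to the knob (away from the robot at the start), z up. It lifts about the pivot up to 0.9 rad, falls back by its weight, cannot go below level. Three holes on its centre line, at 50 (wide, on the pin at the start, door shut), 85 and 120 mm from the pivot.
- knob (a point): Grip point on the upright black round knob near the stay's far end, 160 mm from the pivot along the bar. The knob is 16 mm in diameter and stands from 2 to 38 mm above the bar's mid plane; this point lies 25 mm above the mid plane. Grip it from above, fingers either side of the bar's width; lift it by about 45 mm to bring the wide hole clear of the pin.
- hole_near (a point): Centre of the wide hole, 22 (along the bar) x 18 mm, at the bar's underside, 50 mm from the pivot. At the start the pin stands in it.
- hole_end (a point): Centre of the end hole (round, 10 mm diameter), at the bar's underside, 120 mm from the pivot and 40 mm from the knob's axis.
- pin_plate: Dark plate 50 x 50 x 3 mm on the roof at x = -78, y = 0 mm in the cabinet's frame. Origin: centre of its underside, 150 mm above the bench; axes as the cabinet's. It carries the steel pin: 8 mm diameter, flat top 21 mm above this origin, collar at its foot. The pin's axis is off the plate's centre by up to 6 mm in x and 4 mm in y. Seated, the bar's underside is 10 mm above this origin.
- orange_cup: Orange plastic cup, 60 mm wide and 75 mm high, standing on the right part of the roof; leave alone. Origin: centre of its underside.
- matchbox: Plain cardboard box 55 x 36 x 18 mm on the bench beside the cabinet; leave alone. Origin: centre of its underside.
- tea_cup: White china cup 84 mm wide and 65 mm high on the bench beside the cabinet; leave alone. Origin: centre of its underside.

How it is judged (in metres and radians):
On the way:
1. the stay is lifted off the pin (angle between stay's own z axis and vertical above 0.15 rad), for 0.1 s.
At the end, for the whole second after the job is handed in: The end hole is down over the pin: its centre within 12 mm of the pin plate's centre, the stay within 0.03 rad of level, the door open more than 0.45 rad, the stay at rest and released (horizontal distance between hole_end and pin_plate below 0.012 m and angle between stay's own z axis and vertical below 0.03 rad and value of joint door above 0.45 rad and linear speed of stay below 0.02 m/s); the robot touches nothing.
It fails at once if the stay and the pin pressed on one another with more than 30 N (contact force between stay and pin_plate above 30 N).
It fails at once if a bystander was moved by more than 20 mm (distance of any of orange_cup, matchbox, tea_cup from where it was at the start of the episode above 0.02 m).
It also fails if it takes over 72 s, if anything falls off the work surface, if the arm or the gripper's body presses on something with over 40 N, if the wrist force passes 120 N, or if a joint passes its speed limit or range.

## Working session

There is one attempt and no reset: what is moved stays moved. The work goes in short steps, Python scripts to look and compute and a tool call to move; the robot and the scene stay as the last step left them, time stands still between calls to the robot, and variables do not carry over. Pictures are saved under pics/ and viewed, at most 10 in all, crops included, and the job is handed in when it is done.

Besides the shell and the picture viewer there is one more tool, called after "Request:" as name(argument=value, ...) on one line, values as JSON. drive_tool: Moves the arm, as the interface text tells. Its arguments: {"type":"object","properties":{"rows":{"type":"array"}},"required":["rows"]}

```bash
ls; mkdir -p pics
cat > h.py <<'E'
import numpy as np, cv2
from station import sense,capture,finish_job,search_frame,masks_of
def w(p,u,v,z=None,s=None):
    """pixel -> world via depth"""
    if z is None:
        a=p["z_map"][max(0,int(v)-1):int(v)+2,max(0,int(u)-1):int(u)+2]; z=np.median(a[a>0])
    c=np.array([(u-p["cx"])/p["fx"]*z,(v-p["cy"])/p["fy"]*z,z])
    if "R" in p: return p["R"].T@(c-p["t"])
    T=p["T_tool_cam"]; return s["ee_rot_"]@(T[:3,:3]@c+T[:3,3])+s["tcp_"]
def st():
    s=sense(); s["ee_rot_"]=np.array(s["ee_rot"]); s["tcp_"]=np.array(s["tcp_pos"]); return s
def cloud(p,m,s=None):
    v,u=np.nonzero(m&(p["z_map"]>0)); z=p["z_map"][v,u]
    c=np.stack([(u-p["cx"])/p["fx"]*z,(v-p["cy"])/p["fy"]*z,z])
    if "R" in p: return (p["R"].T@(c-np.array(p["t"])[:,None])).T
    T=p["T_tool_cam"]; return (s["ee_rot_"]@(T[:3,:3]@c+T[:3,3][:,None])).T+s["tcp_"]
def save(p,n): cv2.imwrite("pics/"+n+".png",p["frame"][:,:,::-1])
E
python3 - <<'E'
from h import *
np.set_printoptions(precision=4,suppress=True)
s=st();print(s)
for n in("top","side"):
    p=capture(n);save(p,n+"0")
    print(n,p["fx"],p["R"],p["t"])
    for l in("knob","stay","pin_plate","cabinet","orange_cup","tea_cup","matchbox","door","hole_end"):
        r=masks_of(l,p)
        for d in r[:1]:
            c=cloud(p,d["region"])
            print(l,d["p"],d["xy"],np.median(c,0),c.min(0),c.max(0))
E
```

```text
pics
{'time_s': 0.0, 'joints': array([ 85.577 ,  22.0892,   0.3794,  -0.0264, -68.4105, -14.8173]), 'joint_velocities': array([-0.0913,  0.0354,  0.1409, -0.0287,  0.0601, -0.0947]), 'effort': array([  0.0013, -39.0663,  18.7401,   4.2197,   0.011 ,  -0.0002]), 'tcp_pos': array([0.2058, 0.5896, 0.2405]), 'ee_rot': array([[ 0.9441, -0.3297, -0.0006],
       [-0.3297, -0.9441, -0.0021],
       [ 0.0001,  0.0021, -1.    ]]), 'wrist_force': array([ 0.3807,  0.5769, -0.2462]), 'moment': array([-0.0106,  0.0316, -0.0251]), 'gripper_force': 0.0, 'gripper_width': 0.998085558664414, 'ee_rot_': array([[ 0.9441, -0.3297, -0.0006],
       [-0.3297, -0.9441, -0.0021],
       [ 0.0001,  0.0021, -1.    ]]), 'tcp_': array([0.2058, 0.5896, 0.2405])}
top 459.8902649077667 [[-0.0222 -0.9992 -0.0338]
 [-0.982   0.0281 -0.1865]
 [ 0.1873  0.029  -0.9819]] [0.0604 0.607  0.8684]
stay 0.65 [308.4, 260.9] [0.555  0.0742 0.1647] [0.4507 0.0479 0.1492] [0.6414 0.1022 0.2037]
pin_plate 0.84 [300.9, 285.1] [0.5127 0.0791 0.1544] [0.4871 0.0541 0.1505] [0.5396 0.1064 0.1747]
cabinet 0.83 [304.6, 253.4] [0.5733 0
[... 703 characters left out ...]
nob 0.71 [288.4, 221.0] [0.5576 0.0709 0.1633] [0.4515 0.0464 0.1479] [0.6485 0.1036 0.2013]
pin_plate 0.74 [270.0, 242.1] [0.5122 0.0642 0.1528] [0.4871 0.0521 0.1496] [0.5339 0.0951 0.1713]
cabinet 0.68 [309.1, 260.6] [0.5574 0.0005 0.149 ] [ 0.4359 -0.1481 -0.0033] [0.8366 0.4173 0.2257]
orange_cup 0.71 [372.0, 265.0] [ 0.6017 -0.1004  0.1995] [ 0.5717 -0.1288  0.1475] [ 0.6742 -0.0568  0.2274]
tea_cup 0.7 [387.0, 391.6] [ 0.5713 -0.222   0.0174] [ 0.5451 -0.2512  0.0021] [ 0.6004 -0.1881  0.0212]
door 0.96 [254.7, 238.0] [0.4724 0.0685 0.1467] [ 0.4389 -0.0663 -0.0038] [0.6498 0.3568 0.2025]
hole_end 0.85 [288.1, 224.2] [0.5545 0.0723 0.1631] [0.4514 0.0464 0.0393] [0.6543 0.1876 0.2025]
```

Run:
```python
from h import *
np.set_printoptions(precision=4,suppress=True)
p=capture("top")
a=cv2.resize(p["frame"][160:380,170:490],(800,550),interpolation=cv2.INTER_CUBIC); cv2.imwrite("pics/topc.png",a[:,:,::-1])
# knob top: points 38mm above bar
c=cloud(p,np.ones((480,640),bool))
k=c[(c[:,2]>.19)&(c[:,2]<.21)&(abs(c[:,1]-.074)<.04)&(c[:,0]>.5)&(c[:,0]<.75)]
print("knob",len(k),np.median(k,0),k.min(0),k.max(0))
b=c[(c[:,2]>.16)&(c[:,2]<.170)&(abs(c[:,1]-.074)<.05)&(c[:,0]>.49)&(c[:,0]<.7)]
m=b.mean(0);d=np.linalg.svd(b[:,:2]-m[:2],full_matrices=0)[2][0];print("bar",len(b),m,d,np.arctan2(d[1],d[0]))
# cabinet roof
roof=c[(abs(c[:,2]-.15)<.004)&(c[:,0]>.4)&(c[:,0]<.9)&(abs(c[:,1]-.07)<.3)]
r=cv2.minAreaRect(roof[:,:2].astype(np.float32));print("roof",r)
```

```text
knob 69 [0.6206 0.0641 0.1999] [0.6142 0.0571 0.1908] [0.6288 0.0711 0.2028]
bar 1200 [0.5624 0.0727 0.1645] [-0.9887  0.1498] 2.991204896232538
roof ((0.5827640295028687, 0.07023978233337402), (0.4004364013671875, 0.25665482878685), 81.80664825439453)
```

View pics/topc.png

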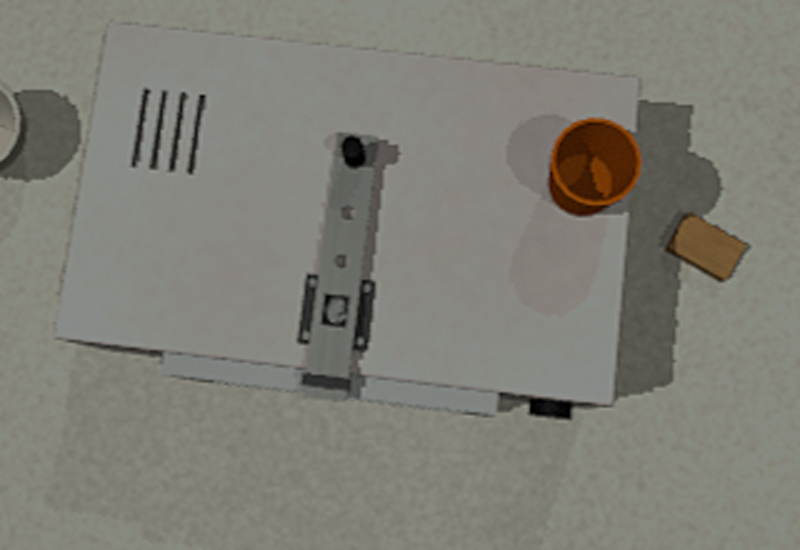

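View pics/side0.png

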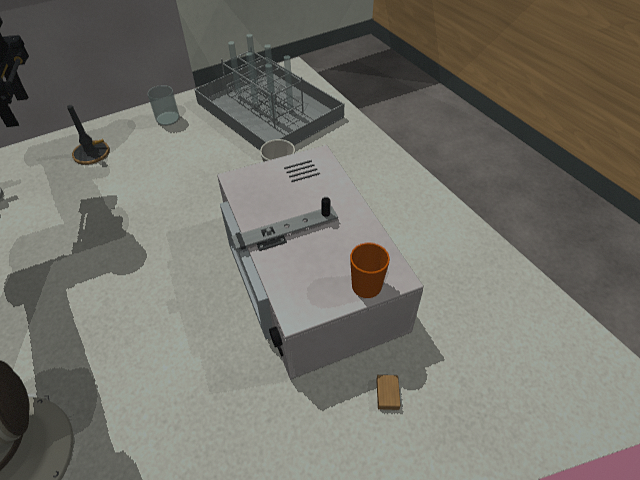

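The top crop shows the bar along x, with the knob at (353,150), the two small holes at (348,212) and (341,261), and the pin inside the wide hole at (336,310). The side view agrees, and the cup is well clear. Next I move above the stay for a close look.

Request:
drive_tool(rows=[[100,21.5,-32.2,4,0,0,0.012],[100,21.5,-32.2,4,0,0,0.012],[100,21.5,-32.2,4,0,0,0.012],[100,21.5,-32.2,4,0,0,0.012],[100,21.5,-32.2,4,0,0,0.012]])

```text
time_s: 1.47
tcp_pos: [0.314, 0.4275, 0.2619]
ee_rot: [[0.963, -0.271, 0.0], [-0.271, -0.963, 0.0], [0.0, -0.0, -1.0]]
wrist_force: [1.0, -0.1, -0.4]
gripper_width: 1.002
gripper_force: 0.0
```

Request:
drive_tool(rows=[[100,21.5,-32.2,4,0,0,0.012],[100,21.5,-32.2,4,0,0,0.012],[100,21.5,-32.2,4,0,0,0.012],[100,21.5,-32.2,4,0,0,0.012],[100,21.5,-32.2,4,0,0,0.012]])

```text
time_s: 1.88
tcp_pos: [0.4216, 0.2664, 0.2822]
ee_rot: [[0.977, -0.213, 0.001], [-0.213, -0.977, 0.001], [0.0, -0.001, -1.0]]
wrist_force: [0.8, 0.9, -0.3]
gripper_width: 1.0
gripper_force: 0.0
```

Request:
drive_tool(rows=[[100,21.5,-32.2,4,0,0,0.012],[100,21.5,-32.2,4,0,0,0.012],[100,21.5,-32.2,4,0,0,0.012],[100,21.5,-32.2,4,0,0,0.012],[100,21.5,-32.2,4,0,0,0.012]])

```text
time_s: 2.3
tcp_pos: [0.5291, 0.1053, 0.3021]
ee_rot: [[0.988, -0.154, 0.001], [-0.154, -0.988, 0.0], [0.001, -0.0, -1.0]]
wrist_force: [1.3, 1.0, -0.1]
gripper_width: 1.001
gripper_force: 0.0
```

Request:
drive_tool(rows=[[100,21.5,-32.2,0,0,0,0.01],[100,0,0,0,0,0,0],[100,0,0,0,0,0,0]])

```text
time_s: 2.55
tcp_pos: [0.5506, 0.0731, 0.3011]
ee_rot: [[0.989, -0.149, -0.001], [-0.149, -0.989, -0.0], [-0.001, 0.0, -1.0]]
wrist_force: [-0.7, 0.6, 0.0]
gripper_width: 1.002
gripper_force: 0.0
```

Run:
```python
from h import *
np.set_printoptions(precision=4,suppress=True)
s=st();p=capture("wrist");save(p,"w0")
print(s["time_s"],s["tcp_"],s["ee_rot_"],s["joints"],p["T_tool_cam"],p["fx"],p["cx"],p["cy"])
c=cloud(p,np.ones((480,640),bool),s)
k=c[(c[:,2]>.195)&(c[:,2]<.21)&(abs(c[:,1]-.064)<.03)&(abs(c[:,0]-.62)<.03)]
print("knob",len(k),np.median(k,0),k.min(0),k.max(0)) if len(k) else 0
```

```text
2.55 [0.5506 0.0731 0.3011] [[ 0.9888 -0.1492 -0.0007]
 [-0.1492 -0.9888 -0.0002]
 [-0.0007  0.0003 -1.    ]] [ 24.2767  13.1382  -3.6968  -0.0092 -73.2074  57.1435] [[ 0.0003 -0.9687 -0.2481  0.0682]
 [ 1.      0.0002  0.0006  0.0006]
 [-0.0005 -0.2481  0.9687 -0.1437]
 [ 0.      0.      0.      1.    ]] 333.0678179804517 323.26862431501354 243.70898960543937
knob 387 [0.6239 0.0625 0.2   ] [0.6161 0.0549 0.1975] [0.6314 0.0702 0.2019]
```

View pics/w0.png

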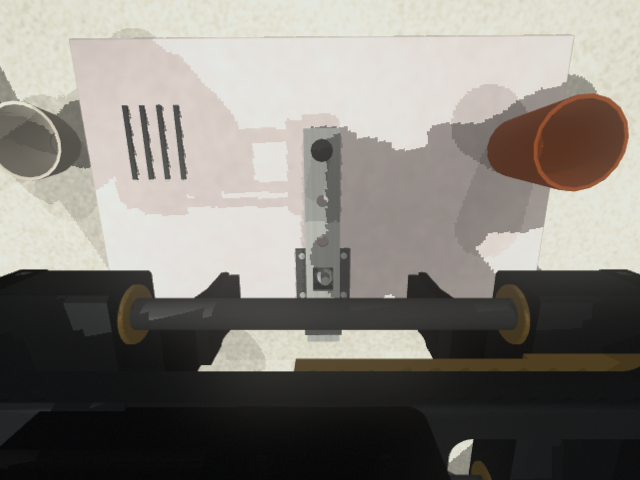

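The wrist view shows the knob at (321,150), the end hole at (322,201), the middle hole at (322,241), and the pin in the wide hole near (323,279). I zoom in on the pin and measure it.

Run:
```python
from h import *
np.set_printoptions(precision=4,suppress=True,linewidth=200)
s=st();p=capture("wrist")
a=cv2.resize(p["frame"][190:300,290:355],None,fx=5.4,fy=5.4,interpolation=cv2.INTER_NEAREST); cv2.imwrite("pics/pin.png",a[:,:,::-1])
m=np.zeros((480,640),bool);m[262:294,305:342]=1
c=cloud(p,m,s); pn=c[(c[:,2]>.1685)]; print("pin pts",len(pn),np.mean(pn,0) if len(pn) else 0)
print((p["z_map"][264:294,306:342:1]*1000).astype(int))
for n,u,v in(("pin",323,279),("end",322,201),("mid",322,241)): print(n,w(p,u,v,None,s))
# plate corners
for l in("pin_plate",):
    for d in masks_of(l,p)[:1]:
        q=cloud(p,d["region"],s); print(d["p"],cv2.minAreaRect(q[:,:2].astype(np.float32)),np.median(q,0))
all=cloud(p,np.ones((480,640),bool),s)
b=all[(all[:,2]>.160)&(all[:,2]<.168)&(abs(all[:,1]-.074)<.05)&(all[:,0]>.54)&(all[:,0]<.66)]
print("bar",cv2.minAreaRect(b[:,:2].astype(np.float32)),np.median(b[:,2]))
roof=all[(abs(all[:,2]-.15)<.003)&(all[:,0]>.47)&(all[:,0]<.9)&(abs(all[:,1]-.07)<.3)]
print("roof",cv2.minAreaRect(roof[:,:2].astype(np.float32)),np.median(roof[:,2]))
```

```text
pin pts 72 [0.516  0.0759 0.1713]
[[304 294 295 ... 293 295 305]
 [305 294 294 ... 293 294 305]
 [304 293 293 ... 294 294 307]
 ...
 [313 312 300 ... 299 300 312]
 [310 312 300 ... 301 301 311]
 [311 312 301 ... 301 300 312]]
pin [0.5166 0.0786 0.1715]
end [0.5813 0.0699 0.1504]
mid [0.5453 0.0753 0.1506]
0.7 ((0.5157668590545654, 0.07773015648126602), (0.05054639279842377, 0.04872258007526398), 81.7197036743164) [0.5158 0.0794 0.1537]
bar ((0.5898290872573853, 0.0675848051905632), (0.030001593753695488, 0.10446937382221222), 82.29749298095703) 0.16415605857450988
roof ((0.6005235314369202, 0.06606733798980713), (0.4005225598812103, 0.22393521666526794), 81.7601089477539) 0.15048825826515944
```

View pics/pin.png

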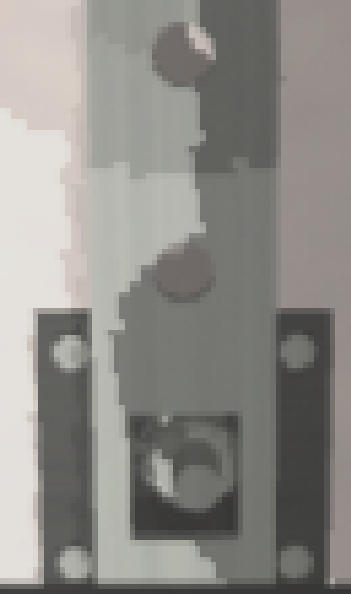

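Request:
drive_tool(rows=[[100,36.6,-5.3,0,0,0,0.01],[100,36.6,-5.3,0,0,0,0],[100,0,0,-30,0,0,0],[100,0,0,-30,0,0,0],[100,0,0,-30,0,0,0]])

```text
time_s: 3.12
tcp_pos: [0.6232, 0.066, 0.2107]
ee_rot: [[0.991, -0.133, 0.001], [-0.133, -0.991, 0.001], [0.001, -0.001, -1.0]]
wrist_force: [-0.2, -0.5, -0.8]
gripper_width: 1.002
gripper_force: 0.0
```

Request:
drive_tool(rows=[[50,0,0,-16,0,0,0],[50,0,0,-8,0,0,0],[50,0,0,0,0,0,0],[50,0,0,0,0,0,0],[50,0,0,0,0,0,0]])

```text
time_s: 3.53
tcp_pos: [0.6241, 0.0651, 0.1896]
ee_rot: [[0.991, -0.134, 0.004], [-0.134, -0.991, 0.001], [0.004, -0.001, -1.0]]
wrist_force: [0.8, -0.9, 0.2]
gripper_width: 0.705
gripper_force: 0.0
```

Run:
```python
from h import *
np.set_printoptions(precision=4,suppress=True,linewidth=200)
s=st();p=capture("wrist");save(p,"w1");print(s["tcp_"],s["gripper_width"])
c=cloud(p,np.ones((480,640),bool),s)
k=c[(c[:,2]>.195)&(c[:,2]<.205)&(abs(c[:,1]-.064)<.013)&(abs(c[:,0]-.622)<.03)]
print("knob",len(k),np.median(k,0),k.min(0),k.max(0)) if len(k) else 0
```

```text
[0.6241 0.0651 0.1896] 0.7054818239489863
knob 70 [0.6178 0.0636 0.2   ] [0.6161 0.0587 0.1982] [0.6191 0.068  0.2012]
```

View pics/w1.png

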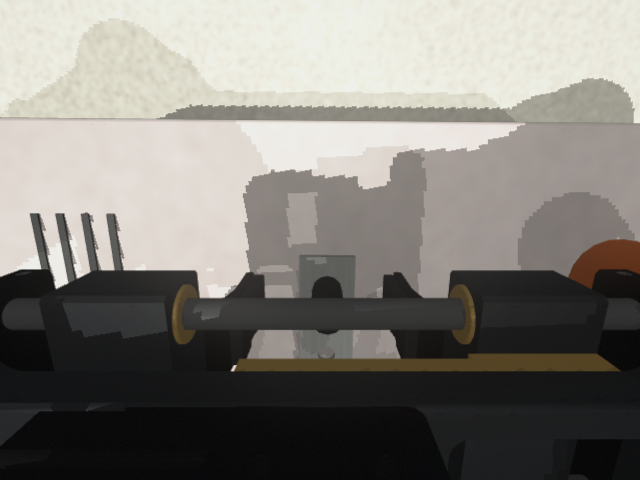

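The knob is at (327,290) between the fingers, about 2 mm right of centre, and the end hole just shows at (327,354). I centre on the knob and grip it.

Request:
drive_tool(rows=[[50,0,-2,-2,0,0,0],[0,0,0,0,0,0,0],[0,0,0,0,0,0,0],[0,0,0,0,0,0,0],[0,0,0,0,0,0,0]])

```text
time_s: 4.0
tcp_pos: [0.6232, 0.0622, 0.1857]
ee_rot: [[0.991, -0.136, 0.0], [-0.136, -0.991, 0.0], [0.0, -0.0, -1.0]]
wrist_force: [0.9, 0.8, 0.1]
gripper_width: 0.286
gripper_force: 0.0
```

Request:
drive_tool(rows=[[0,0,0,0,0,0,0],[0,0,0,0,0,0,0],[0,0,0,0,0,0,0],[0,0,0,0,0,0,0],[0,0,0,0,0,0,0]])

```text
time_s: 4.42
tcp_pos: [0.6232, 0.0623, 0.1855]
ee_rot: [[0.991, -0.135, 0.0], [-0.135, -0.991, -0.0], [0.0, 0.0, -1.0]]
wrist_force: [-0.4, -0.3, 0.5]
gripper_width: 0.176
gripper_force: 30.0
```

```bash
cat > plan.py <<'E'
import numpy as np
from scipy.optimize import brentq
psi=-.144
K0=np.array([.6239,.0625]); b0=-.1344
piv0=K0-.16*np.array([np.cos(b0),np.sin(b0)])
R=lambda a:np.array([[np.cos(a),-np.sin(a)],[np.sin(a),np.cos(a)]])
H=piv0+R(psi)@np.array([.008,.120])
P=np.array([.516,.0759])
piv=lambda th:H+R(-th)@(piv0-H)
def grip(th,b,a):
    """grip point for door angle, bar yaw(world), lift"""
    r=.16*np.cos(a)-.025*np.sin(a); z=.162+.16*np.sin(a)+.025*np.cos(a)
    return np.r_[piv(th)+r*np.array([np.cos(b),np.sin(b)]),z]
def over(a,P=P):
    f=lambda th:np.linalg.norm(P-piv(th))-(.12*np.cos(a)+.002*np.sin(a))
    th=brentq(f,.2,1.0); d=P-piv(th); return th,np.arctan2(d[1],d[0])
E
python3 - <<'E'
from h import *; from plan import *
np.set_printoptions(precision=4,suppress=True,linewidth=200)
s=st();print(s["time_s"],s["tcp_"],s["ee_rot_"],s["wrist_force"],s["gripper_width"],s["gripper_force"])
print(H,piv0)
for a in(0,.05,.1,.2,.3):
    th,b=over(a); print(a,th,b,grip(th,b,a)*1000)
print("start",grip(0,b0,0)*1000)
for a in (.1,.2,.3): print(grip(0,b0,a)*1000)
for f in(.25,.5,.75,1):
    th,b=over(.3); print(f,grip(f*th,b0+f*(b-b0),.3)*1000)
E
```

```text
4.4167 [0.6232 0.0623 0.1855] [[ 0.9908 -0.1353  0.    ]
 [-0.1353 -0.9908 -0.    ]
 [ 0.0001  0.     -1.    ]] [-0.4023 -0.3496  0.4699] 0.17562095793448368 29.99996165279299
[0.4905 0.2015] [0.4653 0.0839]
0 0.5952027866982073 -0.36075930717973703 [553.4252  61.7806 187.    ]
0.05 0.5947421154857678 -0.36056057576777284 [552.1185  62.2818 194.9654]
0.1 0.5915213250442867 -0.35917188039646497 [550.7369  62.8577 202.8485]
0.2 0.5768729882105784 -0.35287262314161966 [547.7536  64.2056 218.2888]
0.3 0.5515291550586895 -0.3420411543871539 [544.483   65.7591 233.1666]
start [623.9  62.5 187. ]
[620.6345  62.9415 202.8485]
[615.8175  63.5929 218.2888]
[609.4969  64.4475 233.1666]
0.25 [592.3649  61.5653 233.1666]
0.5 [575.6273  60.9013 233.1666]
0.75 [559.5758  62.348  233.1666]
1 [544.483   65.7591 233.1666]
```

Request:
drive_tool(rows=[[0,-1.4,0.2,7.9,-0.0067,-0.0495,0],[0,-1.9,0.2,7.9,-0.0067,-0.0495,0],[0,-2.4,0.3,7.7,-0.0067,-0.0495,0],[0,-2.4,0.3,7.7,-0.0067,-0.0495,0]])

```text
time_s: 4.75
tcp_pos: [0.6149, 0.0633, 0.2169]
ee_rot: [[0.971, -0.136, 0.199], [-0.133, -0.991, -0.027], [0.2, -0.0, -0.98]]
wrist_force: [0.4, 0.0, -1.0]
gripper_width: 0.175
gripper_force: 30.0
```

Request:
drive_tool(rows=[[0,-3.1,0.4,7.5,-0.0067,-0.0495,0],[0,-3.3,0.5,7.4,-0.0067,-0.0495,0],[0,0,0,0,0,0,0],[0,0,0,0,0,0,0]])

```text
time_s: 5.08
tcp_pos: [0.6077, 0.0641, 0.2317]
ee_rot: [[0.947, -0.135, 0.291], [-0.129, -0.991, -0.039], [0.294, -0.0, -0.956]]
wrist_force: [-0.3, 0.5, -0.6]
gripper_width: 0.176
gripper_force: 30.0
```

Request:
drive_tool(rows=[[0,-5.7,-1,0,0,0,-0.0173],[0,-5.7,-1,0,0,0,-0.0173],[0,-5.7,-0.9,0,0,0,-0.0173],[0,-5.6,-0.3,0,0,0,-0.0173],[0,-5.6,-0.2,0,0,0,-0.0173]])

```text
time_s: 5.5
tcp_pos: [0.5809, 0.0607, 0.2312]
ee_rot: [[0.932, -0.222, 0.287], [-0.212, -0.975, -0.065], [0.294, 0.0, -0.956]]
wrist_force: [0.8, 0.1, -0.3]
gripper_width: 0.173
gripper_force: 30.0
```

Request:
drive_tool(rows=[[0,-5.5,-0.2,0,0,0,-0.0173],[0,-5.4,0.4,0,0,0,-0.0173],[0,-5.3,0.5,0,0,0,-0.0173],[0,-5.3,0.6,0,0,0,-0.0173]])

```text
time_s: 5.83
tcp_pos: [0.5594, 0.0621, 0.2313]
ee_rot: [[0.915, -0.289, 0.282], [-0.276, -0.957, -0.085], [0.294, 0.0, -0.956]]
wrist_force: [0.9, 0.0, 0.6]
gripper_width: 0.173
gripper_force: 30.0
```

Request:
drive_tool(rows=[[0,-5.1,1,0,0,0,-0.0173],[0,-5,1.1,0,0,0,-0.0173],[0,-5,1.3,0,0,0,-0.0173],[0,0,0,0,0,0,0],[0,0,0,0,0,0,0]])

```text
time_s: 6.25
tcp_pos: [0.5443, 0.0656, 0.2314]
ee_rot: [[0.9, -0.336, 0.277], [-0.321, -0.942, -0.099], [0.295, 0.0, -0.956]]
wrist_force: [0.5, -0.9, -0.4]
gripper_width: 0.175
gripper_force: 30.0
```

Run:
```python
from h import *
np.set_printoptions(precision=4,suppress=True,linewidth=200)
s=st();p=capture("wrist");t=capture("side");q=capture("top");print(s["tcp_"],s["ee_rot_"])
f=lambda p,r0,r1,c0,c1:cv2.resize(p["frame"][r0:r1,c0:c1],(390,290),interpolation=cv2.INTER_CUBIC)
a=np.hstack([cv2.resize(p["frame"],(390,290)),f(t,190,270,210,318)]); b=np.hstack([f(p,250,400,222,424),f(q,230,310,250,358)])
cv2.imwrite("pics/mix.png",np.vstack([a,b])[:,:,::-1])
```

```text
[0.5443 0.0656 0.2314] [[ 0.9    -0.3363  0.2774]
 [-0.3213 -0.9418 -0.0991]
 [ 0.2946  0.     -0.9556]]
```

View pics/mix.png

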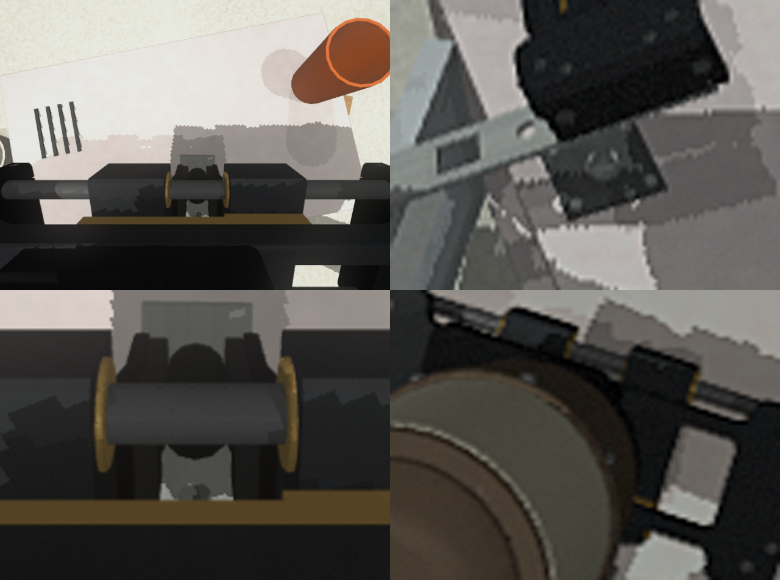

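The side crop shows the bare pin on its plate at crop (603,160), with the bar hanging above it. I lower to just above the pin and measure the bar's holes against the pin in the side camera.

Request:
drive_tool(rows=[[0,1.6,-0.8,-7.4,0.017,0.047,-0.0054],[0,1.6,-0.8,-7.4,0.017,0.047,-0.0054],[0,1.5,-0.7,-7.6,0.017,0.047,-0.003],[0,1.0,-0.5,-5,0.012,0.033,-0.002],[0,0,0,0,0,0,0]])

```text
time_s: 6.82
tcp_pos: [0.5508, 0.0625, 0.2032]
ee_rot: [[0.93, -0.353, 0.105], [-0.351, -0.936, -0.041], [0.113, 0.001, -0.994]]
wrist_force: [0.7, -0.1, -1.2]
gripper_width: 0.176
gripper_force: 30.0
```

Run:
```python
from h import *
np.set_printoptions(precision=4,suppress=True,linewidth=200)
s=st();p=capture("wrist");t=capture("side");print(s["tcp_"],s["ee_rot_"],s["wrist_force"])
f=lambda p,r0,r1,c0,c1,h:cv2.resize(p["frame"][r0:r1,c0:c1],(790,h),interpolation=cv2.INTER_CUBIC)
cv2.imwrite("pics/mix2.png",np.vstack([f(t,200,260,220,320,474),f(p,330,350,302,342,120)])[:,:,::-1])
```

```text
[0.5508 0.0625 0.2032] [[ 0.9297 -0.3531  0.1052]
 [-0.3507 -0.9356 -0.0406]
 [ 0.1127  0.0008 -0.9936]] [ 0.6644 -0.133  -1.1571]
```

View pics/mix2.png

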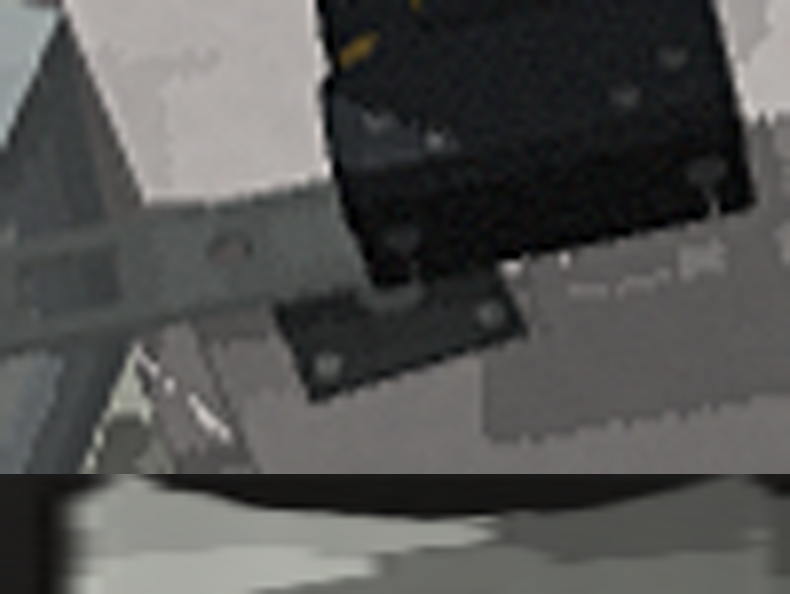

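The side view shows the bar over the pin's collar, with the middle hole at crop (230,248). The end hole is hidden behind the gripper, so I lower slowly and feel for the pin.

Request:
drive_tool(rows=[[0,0.2,-0.1,-1.2,0.0026,0.007,0],[0,0.2,-0.1,-1.2,0.0026,0.007,0],[0,0.2,-0.1,-1.2,0.0026,0.007,0],[0,0,0,0,0,0,0]])

```text
time_s: 7.25
tcp_pos: [0.55, 0.0625, 0.2007]
ee_rot: [[0.932, -0.351, 0.086], [-0.35, -0.936, -0.033], [0.092, 0.0, -0.996]]
wrist_force: [0.6, -0.6, -1.0]
gripper_width: 0.171
gripper_force: 30.0
```

Request:
drive_tool(rows=[[0,0.2,-0.1,-1,0.0022,0.006,0],[0,0.2,-0.1,-1,0.0022,0.006,0],[0,0,0,0,0,0,0]])

```text
time_s: 7.5
tcp_pos: [0.5504, 0.0622, 0.1985]
ee_rot: [[0.933, -0.352, 0.073], [-0.35, -0.936, -0.028], [0.079, 0.001, -0.997]]
wrist_force: [-0.9, -0.6, -1.7]
gripper_width: 0.172
gripper_force: 30.0
```

Request:
drive_tool(rows=[[0,0.2,-0.1,-1,0.0022,0.006,0],[0,0.1,0,-0.7,0.0015,0.004,0],[0,0,0,0,0,0,0]])

```text
time_s: 7.75
tcp_pos: [0.5508, 0.062, 0.1967]
ee_rot: [[0.934, -0.352, 0.064], [-0.351, -0.936, -0.025], [0.068, 0.001, -0.998]]
wrist_force: [1.1, -0.9, -2.0]
gripper_width: 0.175
gripper_force: 30.0
```

Run:
```python
from h import *
s=st();print(s["tcp_"],s["wrist_force"],s["moment"])
```

```text
[0.55079658 0.06201856 0.19673996] [ 1.09342605 -0.91137084 -2.01932793] [ 0.02594217 -0.05111251 -0.01474742]
```

No contact force, although the bar is already about 2.5 mm below the pin's top, so I continue down.

Request:
drive_tool(rows=[[0,0.2,-0.1,-1,0.0022,0.006,0],[0,0.2,-0.1,-1,0.0022,0.006,0],[0,0,0,0,0,0,0]])

```text
time_s: 8.0
tcp_pos: [0.5512, 0.0618, 0.1947]
ee_rot: [[0.935, -0.352, 0.051], [-0.351, -0.936, -0.02], [0.055, 0.001, -0.998]]
wrist_force: [-0.1, -0.5, -1.2]
gripper_width: 0.174
gripper_force: 30.0
```

Request:
drive_tool(rows=[[0,0.2,-0.1,-1,0.0022,0.006,0],[0,0.2,-0.1,-1,0.0022,0.006,0],[0,0,0,0,0,0,0]])

```text
time_s: 8.25
tcp_pos: [0.5516, 0.0616, 0.1927]
ee_rot: [[0.935, -0.352, 0.039], [-0.351, -0.936, -0.016], [0.042, 0.001, -0.999]]
wrist_force: [0.6, 0.6, 0.1]
gripper_width: 0.175
gripper_force: 30.0
```

Request:
drive_tool(rows=[[0,0.2,-0.1,-1,0.0022,0.006,0],[0,0.2,-0.1,-1,0.0022,0.006,0],[0,0,0,0,0,0,0]])

```text
time_s: 8.5
tcp_pos: [0.552, 0.0615, 0.1907]
ee_rot: [[0.936, -0.352, 0.027], [-0.351, -0.936, -0.012], [0.03, 0.001, -1.0]]
wrist_force: [0.6, 1.2, -1.5]
gripper_width: 0.176
gripper_force: 30.0
```

Request:
drive_tool(rows=[[0,0.2,-0.1,-1,0.0022,0.006,0],[0,0.2,-0.1,-1,0.0022,0.006,0],[0,0,0,0,0,0,0]])

```text
time_s: 8.75
tcp_pos: [0.5523, 0.0614, 0.1887]
ee_rot: [[0.936, -0.352, 0.015], [-0.352, -0.936, -0.007], [0.017, 0.001, -1.0]]
wrist_force: [-1.2, 0.5, -1.8]
gripper_width: 0.177
gripper_force: 30.0
```

Request:
drive_tool(rows=[[0,0.2,-0.1,-1,0.0022,0.006,0],[0,0.2,-0.1,-1,0.0022,0.006,0],[0,0,0,0,0,0,0]])

```text
time_s: 9.0
tcp_pos: [0.5527, 0.0612, 0.1867]
ee_rot: [[0.936, -0.352, 0.003], [-0.352, -0.936, -0.003], [0.004, 0.001, -1.0]]
wrist_force: [-0.6, 1.6, -0.5]
gripper_width: 0.171
gripper_force: 30.0
```

Request:
drive_tool(rows=[[0,0.1,0,-0.8,0,0,0],[0,0,0,0,0,0,0],[40,0,0,0,0,0,0],[60,0,0,0,0,0,0],[60,0,0,0,0,0,0]])

```text
time_s: 9.42
tcp_pos: [0.5529, 0.0608, 0.1863]
ee_rot: [[0.936, -0.351, 0.004], [-0.351, -0.936, -0.003], [0.005, 0.002, -1.0]]
wrist_force: [-0.0, -0.5, -0.7]
gripper_width: 0.319
gripper_force: 0.0
```

Request:
drive_tool(rows=[[60,0,0,0,0,0,0],[60,0,0,10,0,0,0],[60,0,0,20,0,0,0],[60,0,0,40,0,0,0],[60,0,0,40,0,0,0]])

```text
time_s: 9.83
tcp_pos: [0.5521, 0.0606, 0.2971]
ee_rot: [[0.936, -0.351, 0.001], [-0.351, -0.936, -0.005], [0.003, 0.004, -1.0]]
wrist_force: [1.4, 0.3, 0.7]
gripper_width: 0.587
gripper_force: 0.0
```

Request:
drive_tool(rows=[[60,-25,0,10,0,0,0],[60,-30,0,0,0,0,0],[60,-20,0,0,0,0,0],[60,0,0,0,0,0,0],[60,0,0,0,0,0,0]])

```text
time_s: 10.25
tcp_pos: [0.4774, 0.061, 0.3077]
ee_rot: [[0.936, -0.351, 0.007], [-0.351, -0.937, -0.002], [0.007, -0.0, -1.0]]
wrist_force: [-0.2, 0.3, -0.6]
gripper_width: 0.6
gripper_force: 0.0
```

Run:
```python
from h import *
np.set_printoptions(precision=4,suppress=True,linewidth=200)
s=st();p=capture("wrist");t=capture("side");print(s["tcp_"],s["wrist_force"])
f=lambda p,r0,r1,c0,c1:cv2.resize(p["frame"][r0:r1,c0:c1],(395,500),interpolation=cv2.INTER_CUBIC)
cv2.imwrite("pics/fin.png",np.hstack([f(p,120,300,250,392),f(t,190,280,230,301)])[:,:,::-1])
c=cloud(p,np.ones((480,640),bool),s)
k=c[(c[:,2]>.19)&(c[:,2]<.21)&(abs(c[:,1]-.06)<.04)&(abs(c[:,0]-.553)<.04)];print("knob",len(k),np.median(k,0))
b=c[(c[:,2]>.158)&(c[:,2]<.18)&(abs(c[:,1]-.07)<.05)&(c[:,0]>.49)&(c[:,0]<.59)]
A=np.c_[b[:,:2],np.ones(len(b))];print("bar plane",len(b),np.linalg.lstsq(A,b[:,2],rcond=None)[0],np.percentile(b[:,2],[5,50,95]))
```

```text
[0.4774 0.061  0.3077] [-0.2068  0.3315 -0.6427]
knob 377 [0.5535 0.0605 0.1998]
bar plane 3238 [-0.0011  0.0051  0.1644] [0.1626 0.1641 0.1655]
```

View pics/fin.png

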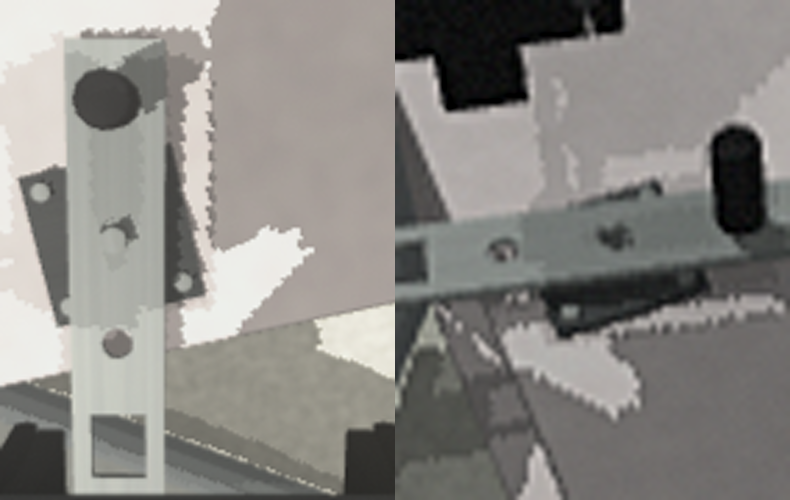

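The pin stands in the end hole at crop (118,238). The bar is level to within 0.005 rad at its seated height, and the gripper is clear. I hand the job in.

```bash
python3 -c "
from h import *
print(finish_job())"
```

```text
the job is handed in; nothing more can be done
None
```

The door is propped open: the stay's end hole is seated on the pin, the bar lies level, and the gripper was clear when I handed the job in at about 10 s; the hand-in gave no verdict back.

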